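Latch the dye bottle into the sprung bottle dock

ROBOT

A 7-joint arm with a two-finger parallel gripper is mounted at the origin on a cart in front of the work surface, level with it; the furniture and walls round the work are solid. World frame = base frame: x ahead of the robot, y to its left, z up, the work surface at z = 0. Lengths are in m, angles in rad, forces in N, time in s.
With the tool pointing down it reaches from about 0.4 to 0.85 m from the base axis. Payload 10.4 kg.
Tool frame: the origin (TCP) lies at the very end of the fingers, on their centre line; the grasp point (between the pads) lies 19 mm behind it; z points along the fingers, y is the line along which they close (so a half turn about z gives the same grasp; the last joint's range is limited). The gripper opens to 87 mm and grips with 3 to 60 N. Pads are 19 mm wide; open, the fingers measure 117 mm over their backs; the gripper's body (75 mm by 190 mm) begins 51 mm behind the grasp point.
Start: joints at [1.239, 0.332, -0.065, 1.46, 0.022, 1.35, -0.088], TCP at [0.19, -0.595, 0.189] pointing down, gripper open.
Joint ranges: [-2.6, 2.6], [-0.5, 2.12], [-1.47, 1.34], [0.16, 2.42], [-1.27, 4.41], [0.06, 2.06], [-2.6, 2.6]. Speed limits (rad/s): [2.22, 2.22, 2.79, 2.79, 3.14, 3.14, 3.14].

INTERFACE

Orientations are given as a unit quaternion [x, y, z, w].
In Python, from bench import r gives the robot as it stands.
- The arm moves only by the shell command python3 -m crank 'ROWS' [FORCE]. ROWS is JSON, a list that holds one entry, the list of rows, each a list of 5 numbers: the shift along the tool's x, y, z in mm, then the turn about the tool's z in degrees, then the opening, from -1 (shut) to 1 (fully open). A call has 1 to 20 rows; each row is the pose to reach, as a shift and turn from the pose commanded when the call began, along the tool's axes at that moment; what a row does not reach only later rows make up. A row lasts 1/10 s, in which the tool goes at most 50 mm and 8.59 degrees, less where a joint would pass 70% of its speed; a pose out of reach is approached as far as the arm can. A call with a gripper value outside its range is refused whole. The fingers move at their own pace and stop on an object; FORCE is the grip in N (left out, the last holds). Time passes only in rows, so rows that repeat a pose let the fingers close. It gives the time, the measured TCP pose, the force, the opening and the grip force at its end, in the units of the state.
- r.read_state(): the state, without advancing time (a new reading comes with each control period).
- r.camera(name): name is "scene" or "top"; returns a dict with "image" (480x640x3 uint8, red, green, blue), "vfov" (degrees; the focal length in pixels is half the picture's height over the tangent of half this angle, whatever the lens; pixels are square), "cx", "cy" (the principal point, pixels), "k1" (the pictures are not rectified: a ray, as slopes to the right and down, at radius r is drawn at 1 + k1 r^2 times it, then the intrinsics apply), "eye" and "attitude" of the camera in the world. Camera axes: x right, y down, z forward; pixel columns grow to the right and rows downward; lengths in m; the calibration is good to about 2 mm. A picture is of the moment at which its call begins. There is no depth.
- r.close_job(): hands the job in; it is judged then, once.
The state is a dict: "time": time; "joint_positions": joint angles; "joint_vel": joint speeds; "joint_torque": joint torques, N m; "ee_pos": TCP position; "eef_rot": TCP orientation; "ft_force": force on the tool from outside, world axes, zero at the start; "torque": the same for the moment, N m; "width": finger opening in m; "grip_force": force on a finger pad.
Only numpy, scipy, OpenCV 4.12 (cv2) and the standard library are available. Lean on these libraries where they do the work, as an engineer would, in place of code of your own. Each camera call takes 0.05 s, during which the arm holds its last target. There are 200 camera calls.

TASK

Load the small dye bottle into the sprung bottle dock: stand it upright, cap up, in the square mouth of the column, then press it down against the spring until the dock latches and the bottle stays down by itself. The larger bottle does not fit; leave it standing where it is.

Things in the scene. Friction and masses are not known exactly. Their poses are not given: they have to be found in the camera images.
- dye_bottle: The small brown dye bottle with a ribbed white screw cap, standing upright, 28 mm in diameter and 65 mm high, about 40 g: round body up to 50 mm, then the cap, 20 mm in diameter, from 50 to 65 mm (the cap does not turn). Origin at the centre of its underside, z up.
- dock: Bottle dock, fixed: square metal column 52 mm wide on a grey foot plate 110 x 96 mm, grey collar 64 mm square round the mouth. Mouth: square funnel, 50 mm wide at the rim 88 mm above the table, 34 mm from 76 mm down. Origin on the table in the column's axis, z up. A bottle let go in the mouth stands on the platform, underside at 64 mm, cap top at 129 mm; latched: about 42 mm and 107 mm.
- dock_follower (a joint): Downward travel in m of the black sprung platform inside the dock: 0 = up (64 mm above the table), 0.026 = on its stop (38 mm; cap top at 103 mm). The push needed is about 2 N at first and rises to about 18 N after some 15 mm; between 20 and 23 mm a catch snaps in, and when let go the platform stays at about 0.022. Let go earlier, it springs back to 0.
- wide_bottle: The larger amber bottle with a smooth white cap, 48 mm in diameter and 92 mm high, standing upright: a bystander, too wide for the dock. Origin at the centre of its underside, z up.

How it is judged:
At the end, for the whole second after the job is handed in: The dye bottle stands still in the dock's column, upright within 14 degrees and within 12 mm of the column's axis, its underside lower than 50 mm above the table, and the platform under it stays latched (travel more than 19 mm) (value of joint dock_follower above 0.019 m and horizontal distance between dye_bottle and dock below 0.012 m and z of dye_bottle in the frame of dock below 0.05 m and angle between dye_bottle's own z axis and vertical below 0.25 rad and linear speed of dye_bottle below 0.02 m/s); the robot touches nothing.
It fails at once if The larger bottle is moved more than 40 mm or tipped over (distance of wide_bottle from where it was at the start of the episode above 0.04 m or angle between wide_bottle's own z axis and vertical above 0.5 rad).
It fails at once if The platform is pushed down more than half way without the dye bottle on it (value of joint dock_follower above 0.012 m and (horizontal distance between dye_bottle and dock above 0.03 m or z of dye_bottle in the frame of dock above 0.075 m)).
It also fails if it takes over 54 s, if anything falls off the work surface, if the arm or the gripper's body presses on something with over 40 N, if the wrist force passes 120 N, or if a joint passes its speed limit or range.

## Working session

There is one attempt and no reset: what is moved stays moved. The work goes in short steps, Python scripts to look and compute and a shell command to move; the robot and the scene stay as the last step left them, time stands still between calls to the robot, and variables do not carry over. Pictures are saved under pics/ and viewed, at most 10 in all, crops included, and the job is handed in when it is done.

```bash
ls; mkdir -p pics; python3 - <<'E'
from bench import r
import cv2
s=r.read_state();print({k:s[k] for k in('time','ee_pos','eef_rot','width','ft_force')})
for n in('scene','top'):
    c=r.camera(n);cv2.imwrite(f'pics/{n}0.png',c['image'][:,:,::-1]);print({k:v for k,v in c.items() if k!='image'})
E
```

```text
pics
{'time': 0.0, 'ee_pos': array([ 0.18979709, -0.59501173,  0.18813921]), 'eef_rot': array([ 9.88101403e-01,  1.53802093e-01, -1.47117455e-04, -7.15503226e-04]), 'width': 0.08681588273902906, 'ft_force': array([ 0.99444313, -0.2731986 ,  0.51347846])}
{'vfov': 49.37459902963166, 'cx': 320.08965083913125, 'cy': 229.8605560915427, 'k1': -0.028411200749637815, 'eye': array([0.27403995, 0.68905556, 0.61455688]), 'attitude': array([-0.19425935,  0.88098468, -0.42231591,  0.08819625])}
{'vfov': 56.46131728985797, 'cx': 323.44162659267766, 'cy': 238.99753896763232, 'k1': -0.1103700630646336, 'eye': array([0.49396649, 0.0595782 , 0.91522388]), 'attitude': array([-0.70583763,  0.70715337, -0.01455081,  0.03893093])}
```

View pics/scene0.png

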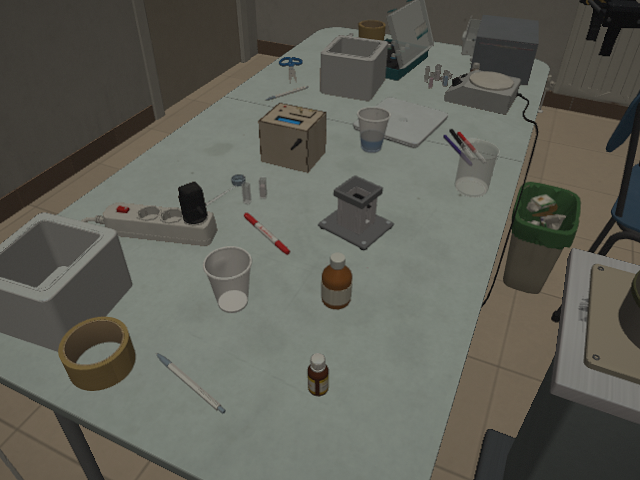

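View pics/top0.png

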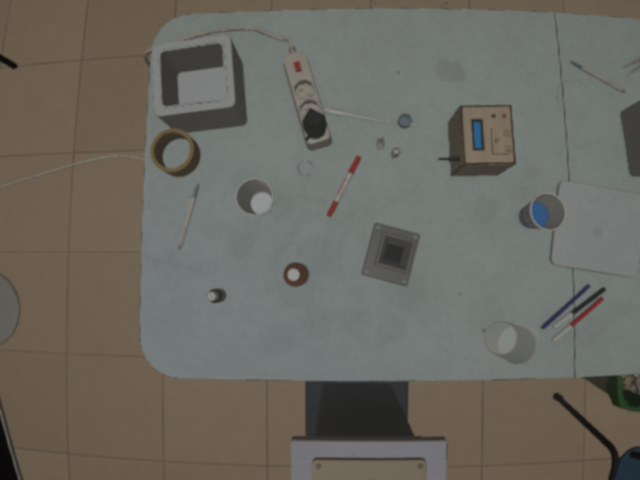

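The scene view shows the dye bottle at about (318,375), the wide bottle at (337,283) and the dock at (357,205). In the top view, the dye cap is at (213,296), the wide cap at (294,273) and the dock at (393,252).

```bash
cat > h.py <<'E'
import numpy as np, cv2
from scipy.spatial.transform import Rotation as R
def ray(c,uv):
    h=c['image'].shape[0]; f=h/2/np.tan(np.radians(c['vfov'])/2)
    d=(np.array(uv,float)-[c['cx'],c['cy']])/f; s=d.copy()
    for _ in range(20): s=d/(1+c['k1']*(s@s))
    return R.from_quat(c['attitude']).apply([s[0],s[1],1])
def onz(c,uv,z):
    d=ray(c,uv); return c['eye']+d*(z-c['eye'][2])/d[2]
def cross(c1,u1,c2,u2):
    a,b=ray(c1,u1),ray(c2,u2)
    t=np.linalg.lstsq(np.c_[a,-b],c2['eye']-c1['eye'],rcond=None)[0]
    p,q=c1['eye']+a*t[0],c2['eye']+b*t[1]; return (p+q)/2,np.linalg.norm(p-q)
def blobs(c,lo,hi,box,amin=8):
    x0,y0,x1,y1=box; hsv=cv2.cvtColor(c['image'],cv2.COLOR_RGB2HSV)[y0:y1,x0:x1]
    m=cv2.inRange(hsv,np.array(lo),np.array(hi)); n,l,st,ce=cv2.connectedComponentsWithStats(m)
    return sorted([(int(st[i,4]),(st[i,:4]+[x0,y0,0,0]).tolist(),(ce[i]+[x0,y0]).round(1).tolist()) for i in range(1,n) if st[i,4]>=amin],reverse=True)
E
python3 - <<'E'
from bench import r
from h import *
t=r.camera('top');s=r.camera('scene')
W=([0,0,140],[180,60,255])
for n,c,b in(('dyetop',t,(195,280,235,312)),('widetop',t,(275,255,315,292)),('dyescene',s,(300,345,340,400)),('widescene',s,(315,245,360,312))):
    print(n,blobs(c,[0,0,150],[180,50,255],b)[:4],'brown',blobs(c,[0,90,20],[20,255,200],b)[:3])
for n,b in(('dock top',(350,215,435,295)),):
    print(n,'foot+',blobs(t,[0,0,60],[180,40,150],b)[:3],'dark',blobs(t,[0,0,0],[180,255,60],b)[:4])
def crop(c,b,k): x0,y0,x1,y1=b;return cv2.resize(c['image'][y0:y1,x0:x1,::-1],None,fx=k,fy=k,interpolation=cv2.INTER_CUBIC)
a=crop(t,(350,212,440,292),5);b=crop(t,(190,275,250,315),5)
o=np.zeros((600,750,3),np.uint8);o[:400,:450]=a;o[400:,:300]=b
o[:375,450:]=crop(s,(300,340,360,415),5);cv2.imwrite('pics/crop.png',o)
E
```

```text
dyetop [] brown []
widetop [] brown [(191, [285, 264, 21, 21], [296.6, 274.3])]
dyescene [] brown [(246, [308, 366, 20, 30], [317.2, 378.4]), (9, [324, 388, 4, 6], [325.4, 390.6])]
widescene [] brown [(595, [322, 265, 30, 26], [336.3, 278.2]), (81, [322, 299, 28, 10], [335.1, 305.3])]
dock top foot+ [(6346, [350, 215, 85, 80], [392.0, 254.5])] dark [(483, [380, 237, 27, 31], [392.5, 254.0])]
```

View pics/crop.png

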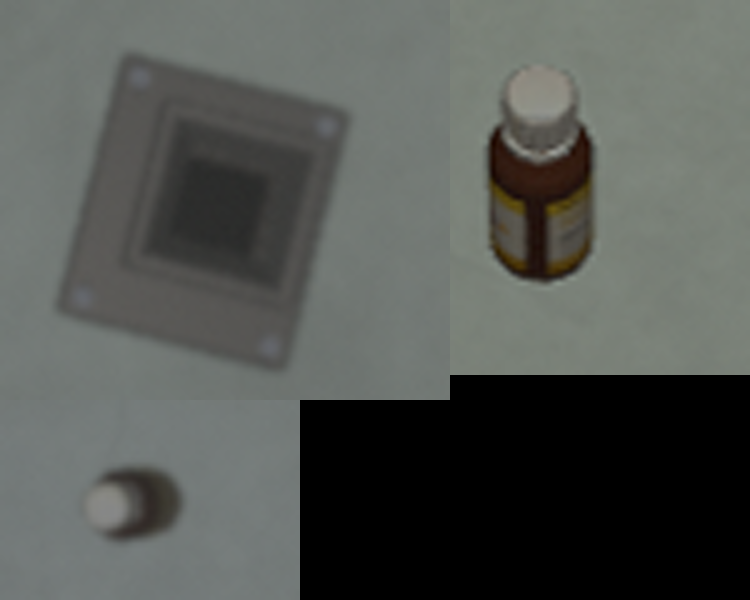

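The crop shows three things. The dock funnel rim centres at about top (395.6,252.6) and the foot plate at (391,254.2). The dye cap top is at top (211.4,296) and scene (318,358).

```bash
python3 - <<'E'
from bench import r
from h import *
t=r.camera('top');s=r.camera('scene')
g=lambda x,y,ox,oy:(ox+x/5-.4,oy+y/5-.4)
print('dye top',onz(t,g(107,505-400+0,190,275),.065),'scene',onz(s,g(90,90,300,340),.065),'x',cross(t,g(107,105,190,275),s,g(90,90,300,340)))
rim=[g(x,y,350,212) for x,y in((178,118),(313,150),(280,288),(142,255))]
P=np.array([onz(t,p,.088) for p in rim]);print('rim',P.mean(0),np.linalg.norm(P-np.roll(P,1,0),axis=1));
foot=[g(x,y,350,212) for x,y in((128,53),(350,110),(285,370),(57,312))]
F=np.array([onz(t,p,.008) for p in foot]);print('foot',F.mean(0),np.linalg.norm(F-np.roll(F,1,0),axis=1))
e=F[1]-F[0];print('foot edge deg',np.degrees(np.arctan2(e[1],e[0])),[np.degrees(np.arctan2(*(P[1]-P[0])[1::-1]))])
print('wide',onz(t,(293.5,273),.092))
M=R.from_quat(r.read_state()['eef_rot']).as_matrix();print(M.round(3))
E
```

```text
dye top [0.44993838 0.30543619 0.065     ] scene [0.44738295 0.30725034 0.065     ] x (array([0.44899189, 0.30582404, 0.06255157]), np.float64(0.0017573902918036318))
rim [ 0.53197716 -0.0446839   0.088     ] [0.0525405  0.05134403 0.05257668 0.05228543]
foot [ 0.5323754  -0.04537469  0.008     ] [0.10927931 0.09318356 0.10884526 0.09490052]
foot edge deg -104.6708502049795 [np.float64(-103.57159988783347)]
wide [0.4937243  0.14324849 0.092     ]
[[ 0.953  0.304 -0.   ]
 [ 0.304 -0.953  0.   ]
 [ 0.    -0.    -1.   ]]
```

Both views agree to about 3 mm: the dye bottle is at (0.449,0.306), the dock at (0.532,-0.045) and the wide bottle at (0.494,0.143). The measured rim and foot sizes also match those given. I'll go round in an arc, high above the table.

```bash
python3 -m crank '[[[400,-234,-60,0,0.6],[400,-234,-60,0,0.6],[400,-234,-60,0,0.6],[400,-234,-60,0,0.6],[400,-234,-60,0,0.6],[400,-234,-60,0,0.6],[400,-234,-60,0,0.6],[400,-234,-60,0,0.6],[400,-234,-60,0,0.6],[400,-234,-60,0,0.6],[507,-568,-60,0,0.6],[507,-568,-60,0,0.6],[507,-568,-60,0,0.6],[507,-568,-60,0,0.6],[507,-568,-60,0,0.6],[507,-568,-60,0,0.6],[507,-568,-60,0,0.6],[507,-568,-60,0,0.6],[507,-568,-60,0,0.6]]]' 15
python3 -c "
from bench import r
print(r.read_state())"
```

```text
time: 2.2
ee_pos: [0.5001, 0.1011, 0.249]
eef_rot: [0.988, 0.155, 0.0, 0.0]
ft_force: [0.8, -2.0, 0.3]
width: 0.0693
grip_force: 0.0
{'time': 2.2, 'joint_positions': array([ 0.34945211,  0.09893423, -0.67762274,  1.63451025,  0.0627531 ,
        1.43006931, -1.59364299]), 'joint_vel': array([ 0.03325178, -0.00091423,  0.04742041,  0.00582235,  0.00612618,
        0.00012304,  0.01073302]), 'joint_torque': array([ -2.65082337, -40.12943745,  -4.70145687, -39.84082103,
        -0.36960701,  -0.13709228,  -0.26066313]), 'ee_pos': array([0.50012852, 0.10105967, 0.24899218]), 'eef_rot': array([9.87877051e-01, 1.55238273e-01, 6.91722129e-05, 7.30184856e-05]), 'ft_force': array([ 0.75791334, -1.95919447,  0.28432477]), 'torque': array([-0.01116959, -0.05391469,  0.02380427]), 'grip_force': 0.0, 'width': 0.06929560073287078}
```

```bash
python3 -m crank '[[[14,-211,110,0,0.6],[14,-211,110,0,0.6],[14,-211,110,0,0.6],[14,-211,110,0,0.6],[14,-211,110,0,0.6],[14,-211,110,0,0.6],[14,-211,110,0,0.6],[14,-211,110,0,0.6]]]'
python3 - <<'E'
from bench import r
from h import *
s=r.read_state();print(s['joint_positions'].round(2),s['ee_pos'])
c=r.camera('scene');t=r.camera('top')
k=lambda c,b,f:cv2.resize(c['image'][b[1]:b[3],b[0]:b[2],::-1],None,fx=f,fy=f)
o=np.zeros((600,800,3),np.uint8);o[:600,:400]=k(c,(270,250,370,400),4);o[:400,400:]=k(t,(170,250,270,350),4);cv2.imwrite('pics/hover.png',o)
E
```

```text
time: 3.0
ee_pos: [0.451, 0.3032, 0.1392]
eef_rot: [0.988, 0.152, 0.0, 0.0]
ft_force: [0.8, -0.6, 0.9]
width: 0.0694
grip_force: 0.0
[ 0.03  0.28 -0.81  1.71  0.22  1.24 -2.11] [0.45101633 0.30317668 0.13924832]
```

View pics/hover.png

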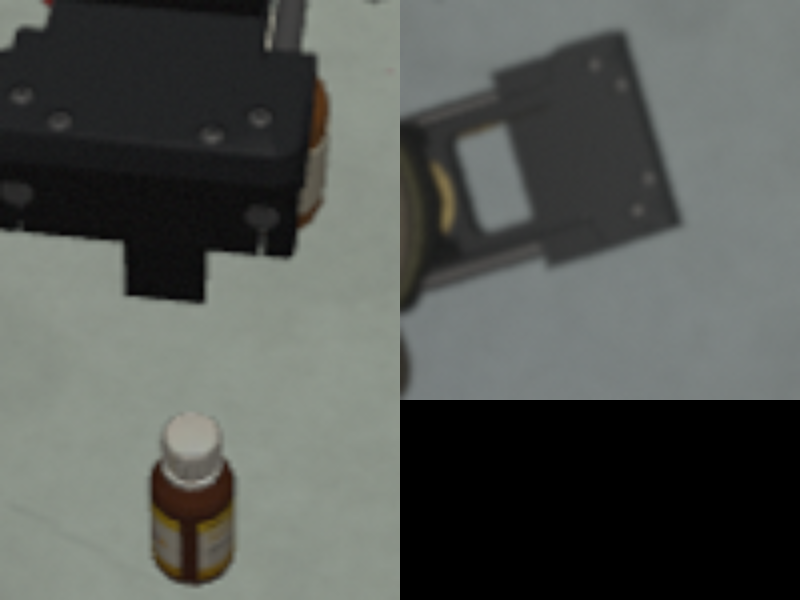

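The scene crop shows the finger directly in line above the bottle (cap at crop (190,440)), and the wide bottle well behind. I'll descend, then grip the upper body.

```bash
python3 -m crank '[[[-1,-2,40,0,0.6],[-1,-2,75,0,0.6],[-1,-2,95,0,0.6],[-1,-2,109,0,0.6],[-1,-2,109,0,0.6],[-1,-2,109,0,-0.2],[-1,-2,109,0,-0.6],[-1,-2,109,0,-0.6],[-1,-2,109,0,-0.6],[-1,-2,109,0,-0.6],[-1,-2,109,0,-0.6],[-1,-2,109,0,-0.6]]]' 15
```

```text
time: 4.3
ee_pos: [0.448, 0.3066, 0.03]
eef_rot: [0.988, 0.154, 0.0, 0.0]
ft_force: [0.3, -0.2, 0.2]
width: 0.0225
grip_force: 0.0
```

```bash
python3 - <<'E'
from bench import r
from h import *
s=r.read_state();print(s['width'],s['grip_force'])
c=r.camera('scene')
cv2.imwrite('pics/g1.png',cv2.resize(c['image'][290:430,250:390,::-1],None,fx=4,fy=4))
s=r.read_state();print(s['width'],s['grip_force'])
E
```

```text
0.022462149322617968 0.0
0.020439064424792257 0.0
```

View pics/g1.png

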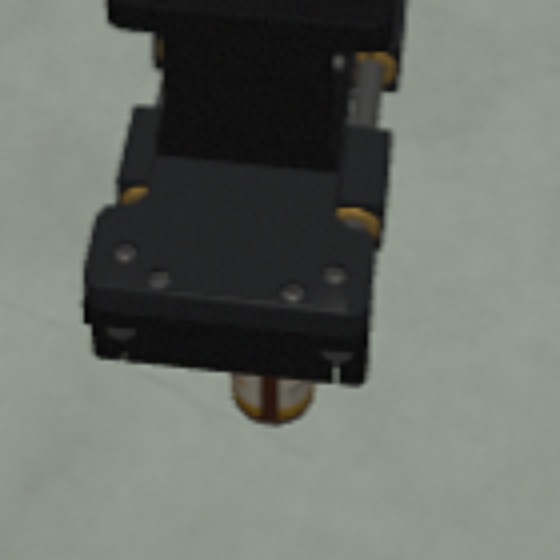

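The bottle still stands in place, with its base at about scene (318,395). The fingers are hidden and still closing, probably onto the neck or cap. I'll close further and read the grip.

```bash
python3 -m crank '[[[0,0,0,0,-1],[0,0,0,0,-1],[0,0,0,0,-1],[0,0,0,0,-1]]]' 15
```

```text
time: 4.75
ee_pos: [0.449, 0.3085, 0.0318]
eef_rot: [0.988, 0.154, 0.002, -0.001]
ft_force: [-1.0, 1.4, 14.3]
width: 0.0017
grip_force: 7.0
```

```bash
python3 -m crank '[[[0,0,0,0,-0.9],[0,0,0,0,0.4],[0,0,0,0,0.6],[0,0,0,0,0.6],[0,0,-60,0,0.6],[0,0,-110,0,0.6],[0,-100,-150,0,0.6],[0,-100,-150,0,0.6],[0,-100,-150,0,0.6]]]' 15; python3 - <<'E'
from bench import r
from h import *
c=r.camera('scene');t=r.camera('top')
k=lambda c,b,f:cv2.resize(c['image'][b[1]:b[3],b[0]:b[2],::-1],None,fx=f,fy=f)
o=np.zeros((600,800,3),np.uint8);o[:600,:400]=k(c,(270,300,370,450),4);o[:400,400:]=k(t,(170,250,270,350),4);cv2.imwrite('pics/g2.png',o)
E
```

```text
time: 5.65
ee_pos: [0.4151, 0.4075, 0.183]
eef_rot: [0.988, 0.157, 0.001, -0.002]
ft_force: [-0.5, -0.1, -0.2]
width: 0.0602
grip_force: 0.0
```

View pics/g2.png

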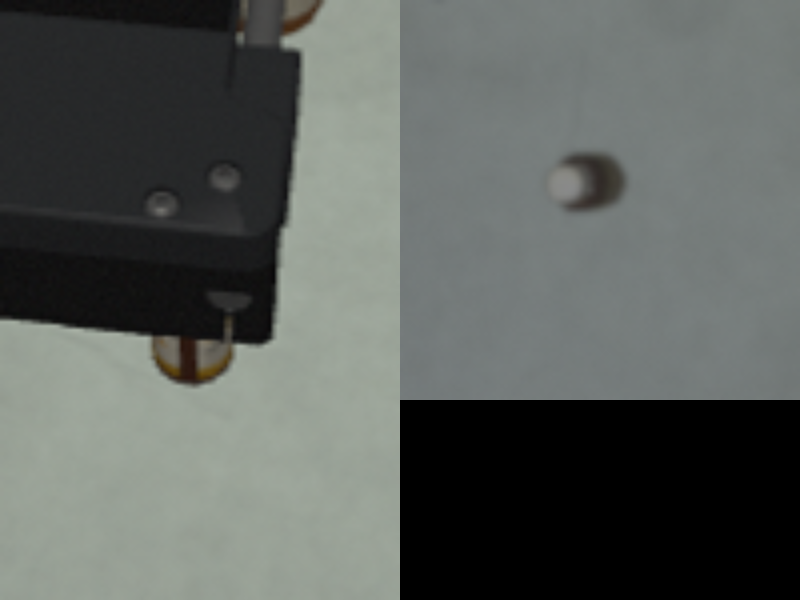

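The bottle stands unmoved, with its cap at top (211.5,295.7), so the fingers did not enclose it. Next I'll check the camera geometry against the known TCP.

```bash
python3 - <<'E'
from bench import r
from h import *
c=r.camera('scene');t=r.camera('top')
def proj(c,p):
    q=R.from_quat(c['attitude']).inv().apply(np.array(p)-c['eye']);s=q[:2]/q[2]
    f=240/np.tan(np.radians(c['vfov'])/2);return (s*(1+c['k1']*(s@s))*f+[c['cx'],c['cy']]).round(1)
# hover: near finger tip bottom edge seen at (301..321, 324)
tx=np.array([.953,.304,0]);ty=np.array([.304,-.953,0]);T=np.array([.451,.3032,.1392])
for oy in(-.035,-.058,.035,.058): print(oy,[proj(c,T+oy*ty+a*tx) for a in(-.0095,.0095)])
print('gripper body corners top z=.139+.07',[proj(t,T+[0,0,.07]+a*tx+b*ty) for a in(-.0375,.0375) for b in(-.095,.095)])
print(proj(c,[.449,.306,.065]),proj(c,[.449,.306,0]),proj(t,[.449,.306,.065]))
print(proj(c,[.494,.143,0]),proj(c,[.532,-.045,.088]),proj(t,[0,0,0]))
s=r.read_state();print(s['ee_pos'])
cv2.imwrite('pics/g3.png',np.vstack([c['image'][240:480],t['image'][180:480]])[:,:,::-1])
E
```

```text
-0.035 [array([321. , 339.3]), array([304.7, 337.6])]
-0.058 [array([318.5, 355.4]), array([301.7, 353.6])]
0.035 [array([327.7, 295.6]), array([312.6, 294.2])]
0.058 [array([329.6, 282.8]), array([315. , 281.4])]
gripper body corners top z=.139+.07 [array([139.6, 338.7]), array([249.5, 304.3]), array([127. , 294.3]), array([235.8, 259.2])]
[316.9 356.5] [316.6 386. ] [210.7 296.1]
[333.9 297.5] [357.5 187.4] [368.1 513.1]
[0.41795947 0.40077897 0.17898312]
```

View pics/g3.png

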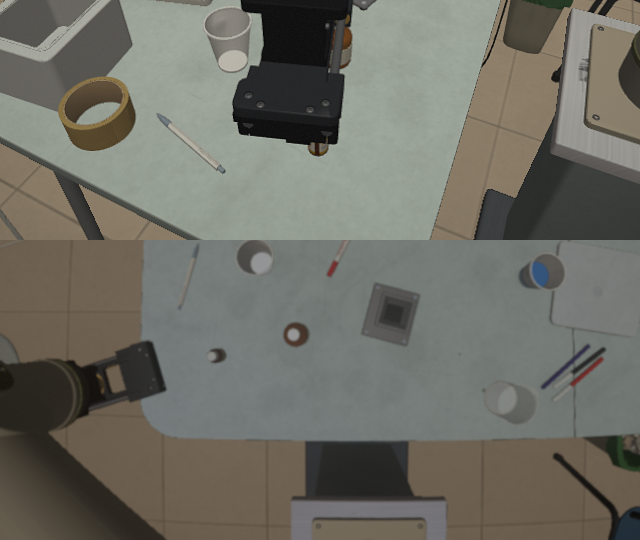

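Scene view: near lower edge of the gripper body runs from about (238,374) to (338,386). In the hover picture the fingertip was drawn about 30 px higher than its predicted position. I'll test whether the tool sits higher than the state says.

```bash
python3 - <<'E'
from bench import r
from h import *
c=r.camera('scene');t=r.camera('top')
def proj(c,p):
    q=R.from_quat(c['attitude']).inv().apply(np.array(p)-c['eye']);s=q[:2]/q[2]
    f=240/np.tan(np.radians(c['vfov'])/2);return (s*(1+c['k1']*(s@s))*f+[c['cx'],c['cy']]).round(0)
s=r.read_state();T=s['ee_pos'];M=R.from_quat(s['eef_rot']).as_matrix();tx,ty=M[:,0],M[:,1];print(T,s['width'],s['time'])
for dz in(0,.02,.04):print(dz,[proj(c,T+[0,0,.07+dz]+a*tx-.095*ty) for a in(.0375,-.0375)])
for dz in(.07,.11,.14):print('top',dz,[proj(t,T+[0,0,dz]+a*tx+.095*ty) for a in(.0375,-.0375)])
Th=np.array([.451,.3032,.1392])
for dz in(0,.02,.03,.04,.05):print('tip',dz,[proj(c,Th+[0,0,dz]+a*tx-.047*ty) for a in(.0095,-.0095)])
E
```

```text
[0.41841064 0.39996277 0.17881075] 0.06931641116974692 5.95
0 [array([241., 404.]), array([335., 415.])]
0.02 [array([238., 390.]), array([336., 401.])]
0.04 [array([236., 374.]), array([337., 385.])]
top 0.07 [array([168., 280.]), array([181., 327.])]
top 0.11 [array([157., 280.]), array([171., 330.])]
top 0.14 [array([148., 280.]), array([163., 333.])]
tip 0 [array([303., 346.]), array([320., 348.])]
tip 0.02 [array([303., 334.]), array([320., 336.])]
tip 0.03 [array([303., 329.]), array([320., 330.])]
tip 0.04 [array([303., 322.]), array([320., 324.])]
tip 0.05 [array([303., 316.]), array([320., 318.])]
```

The body and fingertip both match at about +35–40 mm. The true tool height is therefore about 35 mm above the reported z, and x and y agree. That also explains the contact on the cap top at reported z 0.032, since the cap is 65 mm high. I'll re-grasp lower, aiming for a reported z of about -0.012.

```bash
python3 -m crank '[[[0,98,0,0,0.6],[0,98,0,0,0.6],[0,98,0,0,0.6],[0,98,40,0,0.6],[0,98,80,0,0.6],[0,98,120,0,0.6],[0,98,150,0,0.6],[0,98,170,0,0.6],[0,98,182,0,0.6],[0,98,190,0,0.6],[0,98,190,0,0.6],[0,98,190,0,-0.6],[0,98,190,0,-0.6],[0,98,190,0,-0.6],[0,98,190,0,-0.6],[0,98,190,0,-0.6],[0,98,190,0,-0.6],[0,98,190,0,-0.6],[0,98,190,0,-0.6],[0,98,190,0,-0.6]]]' 15
```

```text
time: 7.95
ee_pos: [0.4475, 0.3086, -0.01]
eef_rot: [0.988, 0.154, 0.0, 0.0]
ft_force: [-1.1, -0.2, 1.4]
width: 0.0274
grip_force: 15.0
```

```bash
python3 -m crank '[[[0,0,-40,0,-0.6],[0,0,-80,0,-0.6],[0,0,-120,0,-0.6],[0,0,-155,0,-0.6],[0,0,-155,0,-0.6],[-5,60,-155,0,-0.6],[-9,100,-155,0,-0.6],[-12,140,-155,0,-0.6],[-15,180,-155,0,-0.6],[-18,220,-155,0,-0.6],[-20,260,-155,0,-0.6],[-23,300,-155,0,-0.6],[-26,340,-155,0,-0.6],[-27,363,-155,0,-0.6],[-27,363,-155,0,-0.6],[-27,363,-155,0,-0.6],[-27,363,-155,0,-0.6]]]'
python3 - <<'E'
from bench import r
from h import *
c=r.camera('scene');t=r.camera('top')
k=lambda c,b,f:cv2.resize(c['image'][b[1]:b[3],b[0]:b[2],::-1],None,fx=f,fy=f)
o=np.zeros((600,800,3),np.uint8);o[:600,:400]=k(c,(300,80,400,230),4);o[:400,400:]=k(t,(345,200,445,300),4);cv2.imwrite('pics/d1.png',o)
E
```

```text
time: 9.65
ee_pos: [0.5317, -0.0441, 0.1446]
eef_rot: [0.988, 0.155, -0.0, -0.0]
ft_force: [0.9, -0.5, 0.4]
width: 0.027
grip_force: 15.0
```

View pics/d1.png

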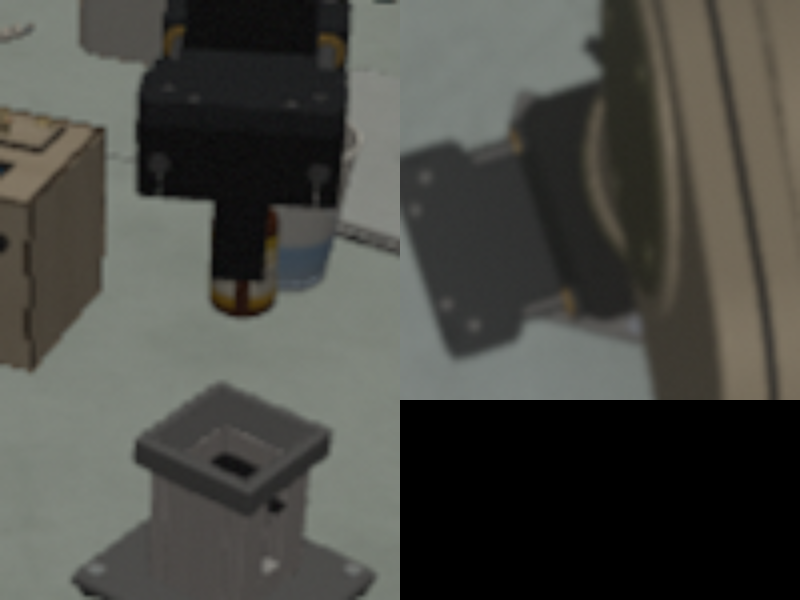

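The bottle is held upright with its base centre at about scene (360.6,154.6). The collar corners are at about crop (136,440), (222,383), (330,432) and (250,492). I'll check the alignment.

```bash
python3 - <<'E'
from bench import r
from h import *
c=r.camera('scene')
g=lambda x,y:(300+x/4-.4,80+y/4-.4)
P=np.array([onz(c,g(*p),.088) for p in((136,440),(222,383),(330,432),(250,492))]);print('collar',P.mean(0),np.linalg.norm(P-np.roll(P,1,0),axis=1))
# base edges left/right x 211..275, base centre row ~299
for z in(.145,.15,.155,.16,.165,.17):print(z,onz(c,g(243,300),z))
print(r.read_state()['ee_pos'])
E
```

```text
collar [ 0.52945159 -0.04212396  0.088     ] [0.06190606 0.06212986 0.0608533  0.06031993]
0.145 [ 0.53670181 -0.0624754   0.145     ]
0.15 [ 0.5339049  -0.05447284  0.15      ]
0.155 [ 0.53110799 -0.04647029  0.155     ]
0.16 [ 0.52831108 -0.03846773  0.16      ]
0.165 [ 0.52551417 -0.03046518  0.165     ]
0.17 [ 0.52271725 -0.02246262  0.17      ]
[ 0.53187863 -0.04443045  0.14491398]
```

Bottle and dock axes agree within about 3 mm, and the bottle base is at 155 mm. I'll lower it by 85 mm.

```bash
python3 -m crank '[[[0,0,30,0,-0.6],[0,0,50,0,-0.6],[0,0,60,0,-0.6],[0,0,68,0,-0.6],[0,0,76,0,-0.6],[0,0,82,0,-0.6],[0,0,85,0,-0.6],[0,0,85,0,-0.6],[0,0,85,0,-0.6]]]'
```

```text
time: 10.7
ee_pos: [0.5323, -0.0455, 0.0603]
eef_rot: [0.988, 0.154, 0.0, 0.0]
ft_force: [0.3, -0.1, 0.1]
width: 0.0276
grip_force: 15.0
```

```bash
python3 -m crank '[[[0,0,0,0,-0.3],[0,0,0,0,-0.1],[0,0,0,0,0.2],[0,0,0,0,0.2],[0,0,0,0,0.2],[0,0,-40,0,0.2],[0,0,-80,0,0.2],[0,0,-110,0,0.2],[0,0,-110,0,-0.6],[0,0,-110,0,-1],[0,0,-110,0,-1],[0,0,-110,0,-1],[0,0,-110,0,-1],[0,0,-110,0,-1],[0,0,-110,0,-1]]]'
python3 - <<'E'
from bench import r
from h import *
c=r.camera('scene')
cv2.imwrite('pics/d2.png',cv2.resize(c['image'][80:230,300:420,::-1],None,fx=4,fy=4))
E
```

```text
time: 12.2
ee_pos: [0.5319, -0.0455, 0.1697]
eef_rot: [0.988, 0.154, -0.0, -0.0]
ft_force: [0.7, 0.2, -1.0]
width: 0.0044
grip_force: 0.0
```

View pics/d2.png

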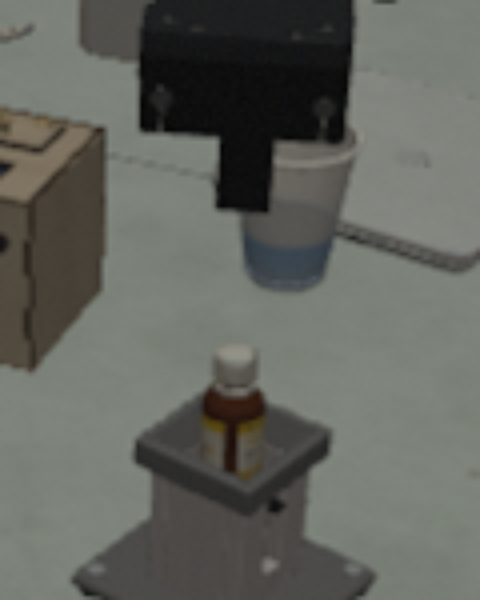

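The bottle stands upright in the mouth, cap at about scene (359,168), with the closed fingers above it. I'll approach the cap and then press.

```bash
python3 -m crank '[[[0,0,40,0,-1],[0,0,60,0,-1],[0,0,68,0,-1],[0,0,74,0,-1],[0,0,78,0,-1],[0,0,80,0,-1],[0,0,80,0,-1]]]' 
python3 -m crank '[[[0,0,2,0,-1],[0,0,4,0,-1],[0,0,4,0,-1]]]'
```

```text
time: 12.95
ee_pos: [0.5325, -0.0455, 0.0906]
eef_rot: [0.988, 0.154, 0.001, 0.0]
ft_force: [-1.3, -0.8, 3.2]
width: 0.0003
grip_force: 1.2
time: 13.25
ee_pos: [0.5321, -0.0455, 0.086]
eef_rot: [0.988, 0.154, 0.0, 0.0]
ft_force: [-0.2, 0.5, 3.6]
width: 0.0004
grip_force: 1.9
```

```bash
python3 -m crank '[[[0,0,2,0,-1],[0,0,4,0,-1],[0,0,6,0,-1],[0,0,6,0,-1]]]'
python3 -m crank '[[[0,0,2,0,-1],[0,0,4,0,-1],[0,0,4,0,-1]]]'
python3 -m crank '[[[0,0,1,0,-1],[0,0,3,0,-1],[0,0,3,0,-1]]]'
```

```text
time: 13.65
ee_pos: [0.5334, -0.0454, 0.0816]
eef_rot: [0.988, 0.154, 0.001, 0.0]
ft_force: [-2.1, 0.7, 13.1]
width: 0.0004
grip_force: 6.5
time: 13.95
ee_pos: [0.534, -0.0454, 0.0782]
eef_rot: [0.988, 0.154, 0.002, 0.001]
ft_force: [-1.8, 0.8, 16.7]
width: 0.0012
grip_force: 8.3
time: 14.25
ee_pos: [0.5324, -0.0455, 0.0733]
eef_rot: [0.988, 0.154, 0.0, 0.0]
ft_force: [-0.8, -0.4, 6.6]
width: 0.0004
grip_force: 3.3
```

The force dropped from 17 N to 7 N, so the catch has snapped in. I'll press slightly further, then retreat and check.

```bash
python3 -m crank '[[[0,0,1,0,-1],[0,0,2,0,-1],[0,0,2,0,-1]]]'
python3 -m crank '[[[0,0,-30,0,-1],[0,0,-75,0,-1],[0,0,-120,0,-1],[0,0,-120,0,-1],[0,0,-120,0,-1],[0,0,-120,0,-1]]]'
python3 - <<'E'
from bench import r
from h import *
c=r.camera('scene')
cv2.imwrite('pics/d3.png',cv2.resize(c['image'][80:330,290:420,::-1],None,fx=2.4,fy=2.4))
E
```

```text
time: 14.55
ee_pos: [0.5325, -0.0455, 0.0715]
eef_rot: [0.988, 0.154, 0.001, 0.0]
ft_force: [-0.9, -0.6, 9.3]
width: 0.0008
grip_force: 4.1
time: 15.15
ee_pos: [0.5312, -0.0456, 0.1895]
eef_rot: [0.988, 0.154, -0.001, -0.0]
ft_force: [0.2, 0.8, -0.0]
width: 0.0001
grip_force: 0.0
```

View pics/d3.png

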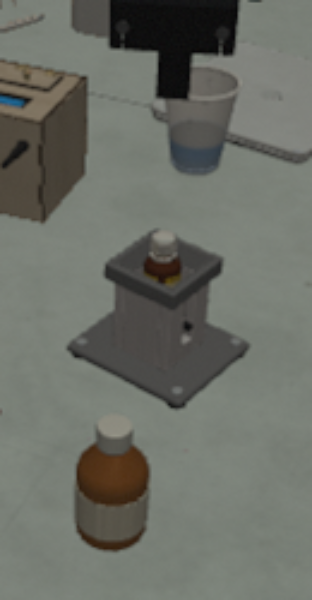

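The dye bottle stays down and upright in the dock, with its cap at about scene (358,179), some 12 px lower than before. The wide bottle is still standing and the arm is clear.

```bash
python3 -c "
from bench import r
print(r.close_job())"
```

```text
the job is handed in; nothing more can be done
None
```

The dye bottle stands upright in the dock and stayed down after I let go, so the catch appears latched; the wide bottle is untouched, and I handed the job in at about 15 s, with no verdict returned.

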